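# Hold the spice mill's lid down on its sprung switch

## Task

Pull the drawer of the small wooden unit well open, take out the black lid of the spice mill and set it, knob up, on the mill's open bowl. Press it straight down against the sprung plunger in the bowl until its flange meets the rim all round, without ramming it, and finish while still holding it pressed there (the mill grinds only as long as it is held). Leave everything else standing where it is, and leave the tin standing in the drawer.

Things in the scene. Friction and masses are not known exactly. Their poses are not given: they have to be found in the camera images.
- cabinet_drawer0 (a joint): How far its only drawer is open, m: 0 shut, 0.15 fully out; at first at most 0.01. Slides easily (about 1 N). Inner floor 22 mm above the counter, inside 282 mm wide, 175 mm deep; walls rise to 78 mm, the front to 87 mm above the counter; the front with the wall behind it is 21 mm thick.
- cabinet_drawer0_handle (a point): Middle of the drawer's bar handle, a level steel bar 11 mm thick, 120 long, 35 mm (to its centre) off the front, 62 above the counter; can be pinched from above. The drawer unit is wooden, fixed, 220 deep x 320 wide x 100 mm high. The point's x axis points straight into the unit, its -x the way the drawer opens (towards the robot, within 0.2 rad); y along the bar.
- lid_center (a point): Centre (half-way up) of the mill's lid, black plastic, 90 g, standing in the drawer knob up, left or right, about 80 mm behind the front. Round, 58 mm high, z up its axis. From below: boss 52 mm across, 20 high (foot bevelled to 44); flange 84 across, 8 thick; knob 40 across, 30 high. Centre: 29 mm above the foot, 9 above the flange's underside, 29 below the top.
- mill_rim (a point): Centre of the mouth of the spice mill's bowl, level with the rim. The mill is a round aluminium stand 92 mm across (foot 100 mm) and 130 mm high, fixed to the counter; the bowl in its top is 60 mm across and 30 mm deep and takes the lid's boss with 4 mm to spare each side. z up.
- bezel: The mill's aluminium rim, a ring 92 mm outside, 60 mm inside, 30 mm high: the hard stop that the lid's flange meets. Origin: centre of its underside, 30 mm below the rim.
- lid: The lid as a whole (see lid_center); origin at the centre of the boss's foot, 29 mm below that point.
- plunger (a joint): How far the sprung plunger is pressed down, m: 0 up, 0.010 when the lid's flange is on the rim. It starts to yield at 4 N and takes 12 N at 0.010.
- plunger_top (a point): Top of the plunger, a steel pin 20 mm across standing in the middle of the mill's bowl; up, its top is 10 mm below the rim.
- tin: Bystander: closed steel tin, 56 mm across, 52 mm high, standing in the drawer beside the lid. Origin: centre of its underside.
- jar: Bystander: amber jar, 48 mm across, 95 mm high, standing near the mill.
- cup: Bystander: white cup, 66 mm across, 55 mm high, on the left of the counter.
- pepper: Bystander: yellow bell pepper, 85 mm across, 86 mm high, standing between the mill and the chopping board.
- mug: Bystander: blue mug, 80 mm across, 92 mm high, on the left of the counter.

How it is judged:
By the outcome, as a careful person would: the job done as asked, in the order asked, and still so for the second after the job is handed in, while the arm keeps its last pose, push and grip.
It also fails if it takes over 58 s, if anything falls off the work surface, if the arm or the gripper's body presses on something with over 40 N, if the wrist force passes 120 N, or if a joint passes its speed limit or range.

## Robot

A 6-joint arm with a two-finger parallel gripper is mounted at the origin on the work surface. World frame = base frame: x ahead of the robot, y to its left, z up, the work surface at z = 0. Lengths are in m, angles in degrees, forces in N, time in s.
With the tool pointing down it reaches from about 0.35 to 0.925 m from the base axis. Payload 6.4 kg.
Tool frame: the origin (TCP) lies on the centre line of the jaws, within the pads' length; the fingertips stand 14 mm ahead of it and the grasp point (between the pads) lies 5 mm behind it; z points along the fingers, y is the line along which they close (so a half turn about z gives the same grasp; the last joint's range is limited). The gripper opens to 94 mm and grips with 3 to 60 N. Pads are 16 mm wide; open, the fingers measure 119 mm over their backs; the gripper's body (75 mm by 177 mm) begins 78 mm behind the grasp point.
Start: joints at [-81.595, 14.043, 89.255, -0, 76.702, -9.975], TCP at [0.205, -0.617, 0.219] pointing down, gripper open.
Joint ranges: [-179.41, 179.41], [-58.25, 129.5], [7.25, 145.43], [-54.29, 234.29], [11.92, 165.04], [-157.13, 157.13]. Speed limits (degrees/s): [147.25, 147.25, 180, 180, 180, 180].

## Interface

Orientations are given as a 3x3 rotation matrix whose columns are the frame's x, y, z axes.
In Python, from plant import robot, snapshot, nets gives the robot as it stands. The module is installed in compiled form; this text tells all that it offers.
- The arm moves only by the tool apply_moves, never from a script. Its argument "rows" is a list of rows, each an object with "slide": the shift along the tool's x, y, z in mm, a list of three; "rotation": the turn, a rotation vector about the tool's x, y, z in degrees, a list of three. A call has exactly 8 rows; each row shifts and turns the commanded pose from where the row before left it, along the tool's axes as they then stand; what a row does not reach is not made up. A row lasts 1/10 s, in which the tool goes at most 50 mm and 8.59 degrees, less where a joint would pass 70% of its speed; a pose out of reach is approached as far as the arm can. A call with a gripper value outside its range is refused whole. "jaw" is the closure in counts, from 0 (fully open) to 255 (shut), set as the call begins (left out, the last holds). The fingers move at their own pace and stop on an object; "force" is the grip in N (left out, the last holds). Time passes only in rows, so rows that do not move let the fingers close, or fill a call up. It gives the time, the measured TCP pose, the force, the opening and the grip force at its end, in the units of the state.
- robot.get_state(): the state, without advancing time (a new reading comes with each control period).
- snapshot(name): name is "side" or "top"; returns a dict with "img" (420x560x3 uint8, blue, green, red), "intrinsics" (3x3 intrinsics, pixels), "distortion" ([k1, k2, p1, p2, k3] as OpenCV has them; the pictures are not rectified), "extrinsics" (4x4, takes a point from camera to world coordinates). Camera axes: x right, y down, z forward; pixel columns grow to the right and rows downward; lengths in m; the calibration is good to about 2 mm. A picture is of the moment at which its call begins. There is no depth.
- robot.close_job(): hands the job in; it is judged then, once.
Trained networks look in a picture, given as the dict that the camera call returned (one of the last four; its "shot" number tells which), for a name from the list of things; names that differ only in an ending like _2 or _b are one class to them, and where a whole thing is asked for, a point or a joint stands for the part that bears it (a point fixed in the world has none). Each returns a list of dicts, best first, with "score" (0 to 1); they miss things now and then, are a little off and sometimes report something else, mostly with a low value. They report only what shows in the picture. A call takes as long as a camera call.
- nets.search_frame(picture, thing): "xyz" ([x, y, z] in m, in world coordinates, good to about 4 mm: the middle of the surface that is visible of it).
- nets.spot_point(picture, thing): "xyz" ([x, y, z] in m, in world coordinates, good to about 4 mm: a listed point, or the origin of a listed thing).
The state is a dict: "time": time; "joint_pos": joint angles; "qd": joint speeds; "tau": joint torques, N m; "tool_pos": TCP position; "eef_rot": TCP orientation; "ft_force": force on the tool from outside, world axes, zero at the start; "torque": the same for the moment, N m; "opening": opening from 0.0 (shut) to 1.0 (fully open); "gripper_force": force on a finger pad.
Only numpy, scipy, OpenCV 4.12 (cv2) and the standard library are available. Lean on these libraries where they do the work, as an engineer would, in place of code of your own. Each camera call takes 0.05 s, during which the arm holds its last target. There are 200 camera calls.

## Working session

There is one attempt and no reset: what is moved stays moved. The work goes in short steps, Python scripts to look and compute and a tool call to move; the robot and the scene stay as the last step left them, time stands still between calls to the robot, and variables do not carry over. Pictures are saved under pics/ and viewed, at most 10 in all, crops included, and the job is handed in when it is done.

Besides the shell and the picture viewer there is one more tool, called by a JSON object that holds its "fn" and its "kwargs", one argument or row to a line. apply_moves: Moves the arm, as the interface text tells. Its arguments: {"type":"object","properties":{"rows":{"type":"array","items":{"type":"object","properties":{"slide":{"type":"array","items":{"type":"number"}},"rotation":{"type":"array","items":{"type":"number"}}}}},"jaw":{"type":"number"},"force":{"type":"number"}},"required":["rows"]}

```bash
mkdir -p pics
cat > h.py <<'E'
import numpy as np, cv2
from plant import robot, snapshot, nets
def look(name, things, fn=None):
    p=snapshot(name)
    if fn: cv2.imwrite('pics/'+fn,p['img'])
    for f,t in things:
        r=getattr(nets,f)(p,t)
        for d in r[:2]:
            x=np.array(d['xyz']); E=np.array(p['extrinsics']); c=np.linalg.inv(E)@np.append(x,1)
            uv=cv2.projectPoints(c[:3].reshape(1,3),np.zeros(3),np.zeros(3),np.array(p['intrinsics']),np.array(p['distortion']))[0].ravel()
            print(name,f[:6],t,x.round(4),round(d['score'],2),uv.round(0))
    return p
def st():
    s=robot.get_state()
    print(s['time'],np.round(s['tool_pos'],4),np.round(s['eef_rot'],3).tolist(),np.round(s['ft_force'],1),s['opening'],s['gripper_force'],np.round(s['joint_pos'],1))
    return s
E
python3 - <<'E'
from h import *
st()
T=[('spot_point',t) for t in ['cabinet_drawer0_handle','lid_center','mill_rim','plunger_top','tin','jar','pepper','lid','bezel','cup','mug']]
for n in ['side','top']:
    p=look(n,T,n+'0.png'); print(np.round(p['extrinsics'],3).tolist(), np.round(p['intrinsics'],1).tolist())
E
```

```text
0.0 [ 0.2049 -0.6163  0.2184] [[0.949, 0.315, -0.0], [0.315, -0.949, 0.002], [0.0, -0.002, -1.0]] [ 0.6 -0.3 -0.3] 0.996370475539509 0.0 [-81.6  14.1  89.3  -0.   76.7 -10. ]
side spot_p lid_center [0.6955 0.2261 0.0488] 0.48 [207. 229.]
side spot_p mill_rim [ 0.5233 -0.2895  0.1318] 0.76 [358. 144.]
side spot_p mill_rim [ 0.5195  0.5577 -0.0045] 0.56 [158. 361.]
side spot_p plunger_top [ 0.5229 -0.2827  0.1241] 0.52 [357. 147.]
side spot_p tin [0.6935 0.0768 0.0188] 0.54 [244. 209.]
side spot_p jar [ 0.449  -0.4206 -0.0005] 0.51 [393. 166.]
side spot_p pepper [ 7.176e-01 -1.397e-01 -2.000e-04] 0.56 [282. 177.]
side spot_p lid [0.6988 0.2254 0.0262] 0.51 [207. 234.]
side spot_p bezel [ 0.5194 -0.2804  0.1008] 0.91 [357. 153.]
side spot_p cup [ 0.3358  0.5208 -0.0021] 0.96 [229. 397.]
side spot_p mug [5.204e-01 5.582e-01 2.000e-04] 0.7 [158. 360.]
side spot_p mug [ 0.5262 -0.2831  0.1294] 0.3 [357. 145.]
[[-0.783, -0.399, 0.478, -0.028], [-0.622, 0.522, -0.584, 0.786], [-0.017, -0.754, -0.656, 0.898], [0.0, 0.0, 0.0, 1.0]] [[438.1, 0.0, 279.6], [0.0, 438.1, 207.3], [0.0, 0.0, 1.0]]
top spot_p cabinet_drawer0_handle [0.5754 0.1586 0.0685] 0.93 [243. 198.]
top spot_p cabinet_drawer0_handle [ 0.5158 -0.2855  0.0965] 0.38 [407. 218.]
top spot_p mill_rim [ 0.525  -0.2903  0.1302] 0.64 [412. 213.]
top spot_p plunger_top [ 0.5194 -0.2857  0.1175] 0.43 [409. 216.]
top spot_p jar [ 4.449e-01 -4.257e-01  2.000e-04] 0.55 [449. 245.]
top spot_p pepper [ 7.259e-01 -1.358e-01 -2.000e-04] 0.74 [345. 150.]
top spot_p bezel [ 0.5196 -0.2848  0.0968] 0.7 [407. 216.]
top spot_p cup [0.3437 0.5187 0.0029] 0.93 [117. 283.]
top spot_p mug [0.5181 0.5542 0.0013] 0.61 [107. 222.]
[[-0.006, -0.992, 0.128, 0.387], [-1.0, 0.006, -0.001, 0.052], [0.0, -0.128, -0.992, 1.475], [0.0, 0.0, 0.0, 1.0]] [[516.1, 0.0, 282.0], [0.0, 516.1, 200.3], [0.0, 0.0, 1.0]]
```

```bash
python3 -c "
import cv2,numpy as np
a=cv2.imread('pics/side0.png');b=cv2.imread('pics/top0.png')
cv2.imwrite('pics/both0.png',np.hstack([a[100:420,120:520],b[100:420,80:480]]))"
```

```text
(no output)
```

View pics/both0.png

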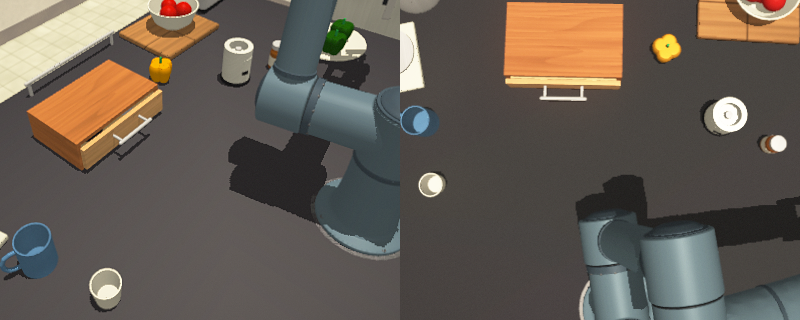

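```bash
cat >> h.py <<'E'
def ray(p,uv):
    q=cv2.undistortPoints(np.array(uv,float).reshape(-1,1,2),np.array(p['intrinsics']),np.array(p['distortion']))[:,0]
    E=np.array(p['extrinsics']); d=np.c_[q,np.ones(len(q))]@E[:3,:3].T
    return E[:3,3],d/np.linalg.norm(d,axis=1)[:,None]
def tri(p1,u1,p2,u2):
    a,d=ray(p1,[u1]);b,e=ray(p2,[u2]);d=d[0];e=e[0]
    s=np.linalg.lstsq(np.c_[d,-e],b-a,rcond=None)[0]
    x,y=a+s[0]*d,b+s[1]*e
    return (x+y)/2,np.linalg.norm(x-y)
def onz(p,uv,z):
    a,d=ray(p,uv); return a+d*((z-a[2])/d[:,2])[:,None]
E
python3 - <<'E'
from h import *
ps=snapshot('side');pt=snapshot('top')
B={}
for n,p,(x0,y0,x1,y1) in [('s',ps,(225,205,275,250)),('t',pt,(212,184,276,204))]:
    c=p['img'][y0:y1,x0:x1].astype(int); m=((c.max(2)-c.min(2)<25)&(c.min(2)>130)).astype(np.uint8)
    k,l,s,_=cv2.connectedComponentsWithStats(m); i=1+s[1:,4].argmax()
    v,u=np.nonzero(l==i); print(n,s[i]+[x0,y0,0,0,0]); B[n]=np.c_[u+x0,v+y0]
    big=cv2.resize(p['img'][y0:y1,x0:x1],None,fx=6,fy=6,interpolation=0); cv2.imwrite(f'pics/h{n}.png',big); print((l==i).astype(int).sum(1))
    print('\n'.join(''.join('#' if q else '.' for q in r) for r in l==i))
a=cv2.imread('pics/hs.png');b=cv2.imread('pics/ht.png');
E
```

```text
s [233 215  39  29 155]
[0 0 0 0 0 0 0 0 0 0 1 3 3 6 8 6 5 5 5 4 5 5 5 4 5 5 5 4 5 5 7 8 9 8 9 6 5
 5 4 0 0 0 0 0 0]
..................................................
..................................................
..................................................
..................................................
..................................................
..................................................
..................................................
..................................................
..................................................
..................................................
..................................#...............
.................................###..............
...................................###............
.....................................###....###...
......................................####.####...
........................................######....
........................................#####.....
.......................................#####......
......................................#####.......
..............
[... 1997 characters left out ...]
...................................#..............
............##...................................#..............
............#....................................#..............
............#....................................#..............
.........##########################..............#..............
.........#############################################..........
.......................................###############..........
.......................................##.......................
................................................................
................................................................
................................................................
```

Run:
```python
from h import *
ps=snapshot('side');pt=snapshot('top')
L,e1=tri(ps,(240.2,242.5),pt,(221,197.4)); R,e2=tri(ps,(270.2,218.5),pt,(265.5,198.8))
print(L,e1,R,e2,(L+R)/2,np.linalg.norm(L-R),np.degrees(np.arctan2(*(L-R)[:2])))
print(onz(pt,[(221,197.4),(265.5,198.8)],.066))
# rear edges of unit top for yaw
print(onz(pt,[(187,102),(303,103),(185,176),(301,178)],.1))
s=st()
print(look('top',[('spot_point','mill_rim'),('spot_point','cabinet_drawer0_handle')])['shot'])
print(look('side',[('spot_point','mill_rim'),('spot_point','cabinet_drawer0_handle')])['shot'])
```

```text
[0.57779627 0.21825027 0.06161495] 0.003394609361642367 [0.57379658 0.09573525 0.06135721] 0.0017493111134199036 [0.57579643 0.15699276 0.06148608] 0.12258056584141885 1.869847126801176
[[0.57858701 0.21875609 0.066     ]
 [0.57391164 0.0960832  0.066     ]]
[[ 0.84067329  0.31152198  0.1       ]
 [ 0.83531926 -0.00894223  0.1       ]
 [ 0.63306637  0.31291078  0.1       ]
 [ 0.62547451 -0.00100527  0.1       ]]
1.4 [ 0.205  -0.6169  0.2195] [[0.949, 0.315, -0.0], [0.315, -0.949, -0.0], [-0.0, 0.0, -1.0]] [-0.  -0.1 -0.2] 1.001909285411808 0.0 [-81.6  14.   89.3  -0.   76.7 -10. ]
top spot_p mill_rim [ 0.5287 -0.2892  0.1321] 0.9 [412. 212.]
top spot_p cabinet_drawer0_handle [0.575  0.1569 0.0659] 0.8 [243. 199.]
7
side spot_p cabinet_drawer0_handle [0.5759 0.156  0.0593] 0.75 [255. 230.]
8
```

```bash
cat >> h.py <<'E'
from scipy.spatial.transform import Rotation as Ro
def plan(wps):
    """wps: list of (xyz, yaw of tool y or None, nrows); prints rounded rows from the measured pose, tool kept down"""
    s=robot.get_state(); p=np.array(s['tool_pos']); R=np.array(s['eef_rot']); k=0
    for xyz,yaw,n in wps:
        p0=p.copy()
        dz=0 if yaw is None else (lambda y:-((yaw-y+180)%360-180))(np.degrees(np.arctan2(R[1,1],R[0,1])))/n
        for i in range(n):
            w=p0+(np.array(xyz)-p0)*(i+1)/n-p
            sl=np.round(R.T@w*1000,1); r=round(dz,1)
            p=p+R@sl/1000; R=R@Ro.from_rotvec([0,0,np.radians(r)]).as_matrix()
            print(k//8,sl.tolist(),r); k+=1
    print('end',p.round(4),R[:,1].round(3))
E
python3 - <<'E'
from h import *
plan([((.576,.157,.215),-1.9,20),((.576,.157,.14),None,4)])
E
```

```text
0 [29.8, -30.9, 0.2] -3.5
0 [31.6, -29.0, 0.2] -3.5
0 [33.4, -27.0, 0.3] -3.5
0 [34.9, -24.9, 0.2] -3.5
0 [36.4, -22.7, 0.2] -3.5
0 [37.7, -20.5, 0.2] -3.5
0 [38.9, -18.1, 0.3] -3.5
0 [39.9, -15.8, 0.2] -3.5
1 [40.8, -13.2, 0.2] -3.5
1 [41.6, -10.8, 0.2] -3.5
1 [42.1, -8.2, 0.3] -3.5
1 [42.5, -5.6, 0.2] -3.5
1 [42.8, -3.0, 0.2] -3.5
1 [42.9, -0.3, 0.2] -3.5
1 [42.9, 2.2, 0.3] -3.5
1 [42.6, 4.9, 0.2] -3.5
2 [42.3, 7.4, 0.2] -3.5
2 [41.7, 10.0, 0.2] -3.5
2 [41.1, 12.6, 0.3] -3.5
2 [40.1, 15.0, 0.2] -3.5
2 [0.0, -0.0, 18.7] 0
2 [0.0, -0.0, 18.8] 0
2 [0.0, -0.0, 18.7] 0
2 [0.0, -0.0, 18.8] 0
end [0.576 0.157 0.14 ] [ 1.    -0.028 -0.   ]
```

{"fn": "apply_moves", "kwargs": {
  "rows": [
    {"slide": [30, -31, 0], "rotation": [0, 0, -3.5]},
    {"slide": [31.5, -29, 0], "rotation": [0, 0, -3.5]},
    {"slide": [33.5, -27, 0], "rotation": [0, 0, -3.5]},
    {"slide": [35, -25, 0], "rotation": [0, 0, -3.5]},
    {"slide": [36.5, -22.5, 0], "rotation": [0, 0, -3.5]},
    {"slide": [37.5, -20.5, 0], "rotation": [0, 0, -3.5]},
    {"slide": [39, -18, 0], "rotation": [0, 0, -3.5]},
    {"slide": [40, -16, 0], "rotation": [0, 0, -3.5]}
  ],
  "jaw": 174
}}

```text
time: 2.5
tool_pos: [0.3541, -0.3055, 0.2197]
eef_rot: [[0.688, 0.725, 0.001], [0.725, -0.688, -0.001], [-0.0, 0.001, -1.0]]
ft_force: [1.0, 0.4, 0.6]
opening: 0.358
gripper_force: 0.0
```

{"fn": "apply_moves", "kwargs": {
  "rows": [
    {"slide": [41, -13, 0], "rotation": [0, 0, -3.5]},
    {"slide": [41.5, -11, 0], "rotation": [0, 0, -3.5]},
    {"slide": [42, -8, 0], "rotation": [0, 0, -3.5]},
    {"slide": [42.5, -5.5, 0], "rotation": [0, 0, -3.5]},
    {"slide": [43, -3, 0], "rotation": [0, 0, -3.5]},
    {"slide": [43, -0.5, 0], "rotation": [0, 0, -3.5]},
    {"slide": [43, 2, 0], "rotation": [0, 0, -3.5]},
    {"slide": [42.5, 5, 0], "rotation": [0, 0, -3.5]}
  ]
}}

```text
time: 3.3
tool_pos: [0.5028, 0.0045, 0.2198]
eef_rot: [[0.267, 0.964, 0.001], [0.964, -0.267, -0.0], [-0.0, 0.001, -1.0]]
ft_force: [0.3, -1.4, 0.1]
opening: 0.318
gripper_force: 0.0
```

{"fn": "apply_moves", "kwargs": {
  "rows": [
    {"slide": [42.5, 7.5, 0], "rotation": [0, 0, -3.5]},
    {"slide": [41.5, 10, 0], "rotation": [0, 0, -3.5]},
    {"slide": [41, 12.5, 0], "rotation": [0, 0, -3.5]},
    {"slide": [40, 15, 0], "rotation": [0, 0, -3.5]},
    {"slide": [0, 0, 18], "rotation": [0, 0, 0]},
    {"slide": [0, 0, 18], "rotation": [0, 0, 0]},
    {"slide": [0, 0, 18], "rotation": [0, 0, 0]},
    {"slide": [0, 0, 18], "rotation": [0, 0, 0]}
  ]
}}

```text
time: 4.1
tool_pos: [0.5764, 0.1574, 0.1468]
eef_rot: [[0.028, 1.0, 0.0], [1.0, -0.028, 0.0], [0.0, 0.0, -1.0]]
ft_force: [-0.9, 0.7, 0.2]
opening: 0.321
gripper_force: 0.0
```

Run:
```python
from h import *
st(); plan([((.576,.157,.057),-1.9,8)])
```

```text
4.1 [0.5764 0.1574 0.1468] [[0.028, 1.0, 0.0], [1.0, -0.028, 0.0], [0.0, 0.0, -1.0]] [-0.9  0.7  0.2] 0.32107158650355344 0.0 [  4.4  11.4 100.3   0.   68.2   6. ]
0 [-0.1, -0.1, 11.2] 0.0
0 [-0.0, -0.0, 11.2] 0.0
0 [-0.1, -0.1, 11.3] 0.0
0 [-0.0, -0.0, 11.2] 0.0
0 [-0.1, -0.1, 11.2] 0.0
0 [-0.0, -0.0, 11.2] 0.0
0 [-0.1, -0.1, 11.3] 0.0
0 [-0.0, -0.0, 11.2] 0.0
end [0.576 0.157 0.057] [ 1.    -0.028  0.   ]
```

Descend, close, then pull 142 mm along tool −y.

{"fn": "apply_moves", "kwargs": {
  "rows": [
    {"slide": [0, 0, 15]},
    {"slide": [0, 0, 15]},
    {"slide": [0, 0, 15]},
    {"slide": [0, 0, 15]},
    {"slide": [0, 0, 15]},
    {"slide": [0, 0, 10]},
    {"slide": [0, 0, 5]},
    {"slide": [0, 0, 0]}
  ]
}}

```text
invalid input
```

{"fn": "apply_moves", "kwargs": {
  "rows": [
    {"slide": [0, 0, 0]},
    {"slide": [0, 0, 0]},
    {"slide": [0, 0, 0]},
    {"slide": [0, 0, 0]},
    {"slide": [0, 0, 0]},
    {"slide": [0, 0, 0]},
    {"slide": [0, -1, 0]},
    {"slide": [0, -2, 0]}
  ],
  "jaw": 255,
  "force": 25
}}

```text
invalid input
```

{"fn": "apply_moves", "kwargs": {
  "rows": [
    {"slide": [0, 0, 15], "rotation": [0, 0, 0]},
    {"slide": [0, 0, 15], "rotation": [0, 0, 0]},
    {"slide": [0, 0, 15], "rotation": [0, 0, 0]},
    {"slide": [0, 0, 15], "rotation": [0, 0, 0]},
    {"slide": [0, 0, 15], "rotation": [0, 0, 0]},
    {"slide": [0, 0, 10], "rotation": [0, 0, 0]},
    {"slide": [0, 0, 5], "rotation": [0, 0, 0]},
    {"slide": [0, 0, 0], "rotation": [0, 0, 0]}
  ]
}}

```text
time: 4.9
tool_pos: [0.576, 0.1571, 0.0566]
eef_rot: [[0.028, 1.0, -0.001], [1.0, -0.028, -0.0], [-0.0, -0.001, -1.0]]
ft_force: [-0.9, -0.3, 0.2]
opening: 0.318
gripper_force: 0.0
```

{"fn": "apply_moves", "kwargs": {
  "rows": [
    {"slide": [0, 0, 0], "rotation": [0, 0, 0]},
    {"slide": [0, 0, 0], "rotation": [0, 0, 0]},
    {"slide": [0, 0, 0], "rotation": [0, 0, 0]},
    {"slide": [0, 0, 0], "rotation": [0, 0, 0]},
    {"slide": [0, 0, 0], "rotation": [0, 0, 0]},
    {"slide": [0, 0, 0], "rotation": [0, 0, 0]},
    {"slide": [0, -1, 0], "rotation": [0, 0, 0]},
    {"slide": [0, -2, 0], "rotation": [0, 0, 0]}
  ],
  "jaw": 255,
  "force": 25
}}

```text
time: 5.7
tool_pos: [0.5743, 0.1574, 0.0581]
eef_rot: [[0.028, 1.0, 0.002], [1.0, -0.028, 0.0], [0.0, 0.002, -1.0]]
ft_force: [2.8, 0.2, 4.6]
opening: 0.109
gripper_force: 25.0
```

{"fn": "apply_moves", "kwargs": {
  "rows": [
    {"slide": [0, -4, 0], "rotation": [0, 0, 0]},
    {"slide": [0, -6, 0], "rotation": [0, 0, 0]},
    {"slide": [0, -8, 0], "rotation": [0, 0, 0]},
    {"slide": [0, -9, 0], "rotation": [0, 0, 0]},
    {"slide": [0, -9, 0], "rotation": [0, 0, 0]},
    {"slide": [0, -9, 0], "rotation": [0, 0, 0]},
    {"slide": [0, -9, 0], "rotation": [0, 0, 0]},
    {"slide": [0, -9, 0], "rotation": [0, 0, 0]}
  ]
}}

```text
time: 6.5
tool_pos: [0.5104, 0.159, 0.0581]
eef_rot: [[0.028, 1.0, 0.002], [1.0, -0.028, -0.0], [-0.0, 0.002, -1.0]]
ft_force: [1.4, -0.8, 6.4]
opening: 0.109
gripper_force: 25.0
```

{"fn": "apply_moves", "kwargs": {
  "rows": [
    {"slide": [0, -9, 0], "rotation": [0, 0, 0]},
    {"slide": [0, -9, 0], "rotation": [0, 0, 0]},
    {"slide": [0, -9, 0], "rotation": [0, 0, 0]},
    {"slide": [0, -9, 0], "rotation": [0, 0, 0]},
    {"slide": [0, -9, 0], "rotation": [0, 0, 0]},
    {"slide": [0, -8, 0], "rotation": [0, 0, 0]},
    {"slide": [0, -7, 0], "rotation": [0, 0, 0]},
    {"slide": [0, -5, 0], "rotation": [0, 0, 0]}
  ]
}}

```text
time: 7.3
tool_pos: [0.4454, 0.1607, 0.0581]
eef_rot: [[0.028, 1.0, 0.001], [1.0, -0.028, -0.001], [-0.001, 0.001, -1.0]]
ft_force: [0.7, -1.0, 6.7]
opening: 0.107
gripper_force: 25.0
```

Run:
```python
from h import *
st()
T=[('spot_point',t) for t in ['cabinet_drawer0_handle','lid_center','tin','lid']]
a=look('side',T,'side1.png');b=look('top',T,'top1.png')
cv2.imwrite('pics/both1.png',np.hstack([cv2.resize(a['img'][150:310,150:350],None,fx=2,fy=2),cv2.resize(b['img'][100:260,160:360],None,fx=2,fy=2)]))
```

```text
7.3 [0.4454 0.1607 0.0581] [[0.028, 1.0, 0.001], [1.0, -0.028, -0.001], [-0.001, 0.001, -1.0]] [ 0.7 -1.   6.7] 0.10743633274470418 25.000916719436646 [ 6.100e+00  2.900e+00  1.205e+02 -1.000e-01  5.650e+01  7.700e+00]
side spot_p cabinet_drawer0_handle [0.4464 0.157  0.0608] 0.82 [293. 251.]
side spot_p cabinet_drawer0_handle [ 0.5202  0.5581 -0.004 ] 0.52 [158. 361.]
side spot_p lid_center [0.5634 0.2298 0.0525] 0.88 [241. 250.]
side spot_p tin [0.5659 0.0787 0.018 ] 0.55 [276. 227.]
side spot_p lid [0.5677 0.2266 0.026 ] 0.86 [241. 255.]
side spot_p lid [5.179e-01 5.552e-01 1.000e-04] 0.33 [159. 359.]
top spot_p lid_center [0.5648 0.229  0.0491] 0.74 [218. 203.]
top spot_p tin [0.5633 0.0822 0.0229] 0.89 [271. 204.]
top spot_p lid [0.5723 0.2292 0.0233] 0.85 [219. 202.]
```

View pics/both1.png

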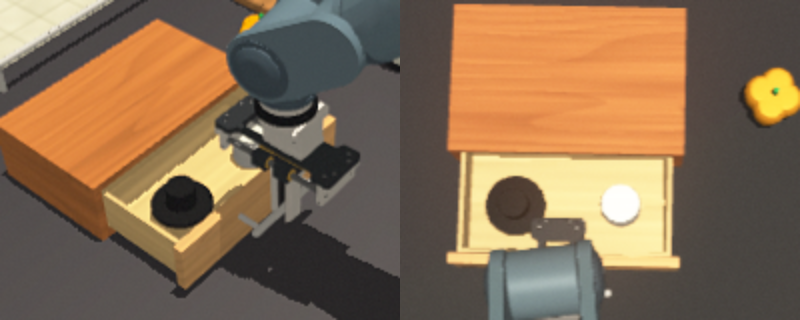

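{"fn": "apply_moves", "kwargs": {
  "rows": [
    {"slide": [0, -1, 0], "rotation": [0, 0, 0]},
    {"slide": [0, -2, 0], "rotation": [0, 0, 0]},
    {"slide": [0, -2, 0], "rotation": [0, 0, 0]},
    {"slide": [0, -2, 0], "rotation": [0, 0, 0]},
    {"slide": [0, -1, 0], "rotation": [0, 0, 0]},
    {"slide": [0, 0, 0], "rotation": [0, 0, 0]},
    {"slide": [0, 0, 0], "rotation": [0, 0, 0]},
    {"slide": [0, 0, 0], "rotation": [0, 0, 0]}
  ]
}}

```text
time: 8.6
tool_pos: [0.4376, 0.1609, 0.0581]
eef_rot: [[0.028, 1.0, 0.001], [1.0, -0.028, -0.001], [-0.001, 0.001, -1.0]]
ft_force: [0.4, -1.5, 8.1]
opening: 0.107
gripper_force: 25.0
```

{"fn": "apply_moves", "kwargs": {
  "rows": [
    {"slide": [0, 0, 0], "rotation": [0, 0, 0]},
    {"slide": [0, 0, 0], "rotation": [0, 0, 0]},
    {"slide": [0, 0, 0], "rotation": [0, 0, 0]},
    {"slide": [0, 0, 0], "rotation": [0, 0, 0]},
    {"slide": [0, 0, -15], "rotation": [0, 0, 0]},
    {"slide": [0, 0, -30], "rotation": [0, 0, 0]},
    {"slide": [0, 0, -40], "rotation": [0, 0, 0]},
    {"slide": [0, 0, -40], "rotation": [0, 0, 0]}
  ],
  "jaw": 174
}}

```text
time: 9.4
tool_pos: [0.4366, 0.1611, 0.1831]
eef_rot: [[0.028, 1.0, -0.002], [1.0, -0.028, -0.0], [-0.0, -0.002, -1.0]]
ft_force: [0.9, 0.6, -0.3]
opening: 0.318
gripper_force: 0.0
```

Run:
```python
from h import *
T=[('spot_point',t) for t in ['lid_center','tin','lid','mill_rim','plunger_top','bezel']]
a=look('side',T);b=look('top',T)
C={}
for n,p,(x0,y0,x1,y1) in [('s',a,(215,225,275,275)),('t',b,(192,175,246,232))]:
    c=p['img'][y0:y1,x0:x1].astype(int); m=(c.max(2)<75).astype(np.uint8)
    k,l,s,cen=cv2.connectedComponentsWithStats(m); i=1+s[1:,4].argmax(); print(n,s[i],cen[i]+[x0,y0]);C[n]=cen[i]+[x0,y0]
print(tri(a,C['s'],b,C['t']))
A=lambda p,r:cv2.resize(p['img'][r[1]:r[1]+60,r[0]:r[0]+80],None,fx=5,fy=5,interpolation=cv2.INTER_CUBIC)
cv2.imwrite('pics/c2.png',np.vstack([np.hstack([A(a,(200,220)),A(b,(180,172))]),np.hstack([A(a,(320,120)),A(b,(370,185))])]))
```

```text
side spot_p lid_center [0.5573 0.2276 0.0483] 0.8 [243. 251.]
side spot_p tin [0.5581 0.0763 0.0192] 0.63 [279. 228.]
side spot_p lid [0.5608 0.2269 0.0241] 0.96 [243. 257.]
side spot_p mill_rim [ 0.5244 -0.2863  0.131 ] 0.62 [358. 144.]
side spot_p plunger_top [ 0.5219 -0.2809  0.1193] 0.45 [357. 148.]
side spot_p bezel [ 0.5193 -0.2851  0.0983] 0.57 [358. 153.]
side spot_p bezel [ 0.5231 -0.2856  0.1321] 0.48 [358. 144.]
top spot_p lid_center [0.5589 0.229  0.0493] 0.78 [218. 205.]
top spot_p tin [0.5572 0.0817 0.0222] 0.8 [271. 207.]
top spot_p lid [0.5633 0.2284 0.0216] 0.93 [219. 205.]
top spot_p lid [0.5135 0.5569 0.0032] 0.44 [106. 224.]
top spot_p mill_rim [ 0.5264 -0.2879  0.1281] 0.81 [411. 213.]
top spot_p plunger_top [ 0.5206 -0.2871  0.1143] 0.64 [409. 215.]
top spot_p bezel [ 0.516  -0.2889  0.0968] 0.71 [408. 218.]
top spot_p bezel [ 0.5258 -0.2873  0.127 ] 0.28 [410. 213.]
s [ 13  14  31  27 620] [242.74677419 252.48870968]
t [ 11  18  16  25 162] [208.78395062 205.9691358 ]
(array([0.54885101, 0.24763115, 0.06779576]), np.float64(0.01446992786287078))
```

View pics/c2.png

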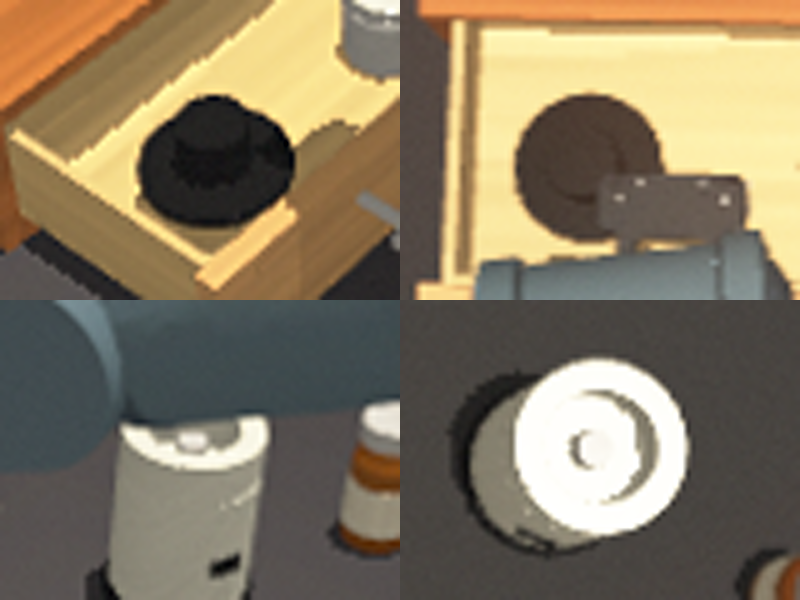

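Run:
```python
from h import *
a=snapshot('side');b=snapshot('top')
print('lid',tri(a,(242.9,251.6),b,(217.5,205.2)))
print('lid at flange .048',onz(b,[(217.5,205.2)],.048),onz(a,[(242.9,251.6)],.048))
print('mill',onz(b,[(409.6,214.1)],.130), onz(a,[(358.4,144.5)],.130))
def proj(p,X):
    W=np.linalg.inv(np.array(p['extrinsics']));
    return cv2.projectPoints(np.array(X,float),cv2.Rodrigues(W[:3,:3])[0],W[:3,3],np.array(p['intrinsics']),np.array(p['distortion']))[0][:,0]
# mill: fit xyz of rim centre from outline in both views (side: left,right,bottom extremes; top: 4 extremes)
from scipy.optimize import least_squares
t=np.linspace(0,2*np.pi,200)
def ext(p,c,r):
    u=proj(p,np.c_[c[0]+r*np.cos(t),c[1]+r*np.sin(t),np.full(200,c[2])]); return u[:,0].min(),u[:,0].max(),u[:,1].min(),u[:,1].max()
def f(c):
    s=ext(a,c,.046);q=ext(b,c,.046)
    return np.array([s[0]-343.2,s[1]-373.6,s[3]-153.2,q[0]-392.0,q[1]-427.2,q[2]-196.2,q[3]-232.0])
r=least_squares(f,[.524,-.287,.13]);print('mill fit',r.x,r.fun.round(1))
def g(c):
    top=np.array(c)+[0,0,.008]; 
    s=ext(a,c,.042);S=ext(a,top,.042);q=ext(b,top,.042)
    return np.array([min(s[0],S[0])-227.2,max(s[1],S[1])-258.6,s[3]-265.0,q[0]-202.8,q[1]-232.2,q[2]-190.4,q[3]-220.0])
r=least_squares(g,[.558,.228,.042]);print('lid flange underside fit',r.x,r.fun.round(1))
```

```text
lid (array([0.55818514, 0.22971599, 0.04862223]), np.float64(0.002214555586773244))
lid at flange .048 [[0.55916504 0.23045959 0.048     ]] [[0.55760264 0.22878841 0.048     ]]
mill [[ 0.52249249 -0.28416333  0.13      ]] [[ 0.5220644  -0.28718153  0.13      ]]
mill fit [ 0.52192128 -0.28443636  0.13018352] [ 0.2 -0.8 -0.2  0.3 -0.1  0.8 -0.2]
lid flange underside fit [0.55819018 0.22944489 0.04269443] [-0.6 -0.1 -0.  -0.1  0.6  0.1  0.5]
```

{"fn": "apply_moves", "kwargs": {
  "rows": [
    {"slide": [18, 30, 0], "rotation": [0, 0, 0]},
    {"slide": [18, 30, 0], "rotation": [0, 0, 0]},
    {"slide": [18, 30, 0], "rotation": [0, 0, 0]},
    {"slide": [17.5, 30, 0], "rotation": [0, 0, 0]},
    {"slide": [0, 0, 20], "rotation": [0, 0, 0]},
    {"slide": [0, 0, 20], "rotation": [0, 0, 0]},
    {"slide": [0, 0, 20], "rotation": [0, 0, 0]},
    {"slide": [0, 0, 10], "rotation": [0, 0, 0]}
  ],
  "jaw": 92
}}

```text
time: 11.0
tool_pos: [0.5584, 0.229, 0.1103]
eef_rot: [[0.028, 1.0, -0.003], [1.0, -0.028, -0.001], [-0.001, -0.003, -1.0]]
ft_force: [0.6, 0.4, -0.1]
opening: 0.641
gripper_force: 0.0
```

Run:
```python
from h import *
st(); plan([((.558,.229,.0685),-1.6,8)])
```

```text
11.0 [0.5584 0.229  0.1103] [[0.028, 1.0, -0.003], [1.0, -0.028, -0.001], [-0.001, -0.003, -1.0]] [ 0.6  0.4 -0.1] 0.641117649708638 0.0 [ 11.5  14.9 100.4  -0.   64.9  13.2]
0 [0.0, -0.0, 5.2] -0.0
0 [0.0, -0.1, 5.2] -0.0
0 [0.0, 0.0, 5.3] -0.0
0 [0.0, -0.0, 5.2] -0.0
0 [0.0, -0.0, 5.2] -0.0
0 [0.0, -0.1, 5.2] -0.0
0 [0.0, -0.0, 5.2] -0.0
0 [0.0, -0.0, 5.3] -0.0
end [0.558  0.229  0.0685] [ 1.    -0.028 -0.003]
```

{"fn": "apply_moves", "kwargs": {
  "rows": [
    {"slide": [0, 0, 6], "rotation": [0, 0, 0]},
    {"slide": [0, 0, 8], "rotation": [0, 0, 0]},
    {"slide": [0, 0, 8], "rotation": [0, 0, 0]},
    {"slide": [0, 0, 7], "rotation": [0, 0, 0]},
    {"slide": [0, 0, 6], "rotation": [0, 0, 0]},
    {"slide": [0, 0, 4], "rotation": [0, 0, 0]},
    {"slide": [0, 0, 2.5], "rotation": [0, 0, 0]},
    {"slide": [0, 0, 0], "rotation": [0, 0, 0]}
  ]
}}

```text
time: 11.8
tool_pos: [0.5593, 0.2292, 0.0706]
eef_rot: [[0.028, 1.0, -0.0], [1.0, -0.028, -0.0], [-0.0, -0.0, -1.0]]
ft_force: [0.0, -0.3, -0.4]
opening: 0.638
gripper_force: 0.0
```

{"fn": "apply_moves", "kwargs": {
  "rows": [
    {"slide": [0, 0, 0], "rotation": [0, 0, 0]},
    {"slide": [0, 0, 0], "rotation": [0, 0, 0]},
    {"slide": [0, 0, 0], "rotation": [0, 0, 0]},
    {"slide": [0, 0, 0], "rotation": [0, 0, 0]},
    {"slide": [0, 0, 0], "rotation": [0, 0, 0]},
    {"slide": [0, 0, 0], "rotation": [0, 0, 0]},
    {"slide": [0, 0, 0], "rotation": [0, 0, 0]},
    {"slide": [0, 0, 0], "rotation": [0, 0, 0]}
  ],
  "jaw": 255,
  "force": 40
}}

```text
time: 12.6
tool_pos: [0.5596, 0.2293, 0.0713]
eef_rot: [[0.028, 1.0, 0.0], [1.0, -0.028, 0.0], [0.0, 0.0, -1.0]]
ft_force: [-1.7, 0.5, 2.9]
opening: 0.409
gripper_force: 40.0
```

{"fn": "apply_moves", "kwargs": {
  "rows": [
    {"slide": [0, 0, -4], "rotation": [0, 0, 0]},
    {"slide": [0, 0, -10], "rotation": [0, 0, 0]},
    {"slide": [0, 0, -18], "rotation": [0, 0, 0]},
    {"slide": [0, 0, -25], "rotation": [0, 0, 0]},
    {"slide": [0, 0, -30], "rotation": [0, 0, 0]},
    {"slide": [0, 0, -28], "rotation": [0, 0, 0]},
    {"slide": [0, 0, -18], "rotation": [0, 0, 0]},
    {"slide": [0, 0, -10], "rotation": [0, 0, 0]}
  ]
}}

```text
time: 13.4
tool_pos: [0.5603, 0.2294, 0.2167]
eef_rot: [[0.028, 1.0, 0.004], [1.0, -0.028, 0.001], [0.001, 0.004, -1.0]]
ft_force: [-0.1, -0.5, -1.5]
opening: 0.409
gripper_force: 40.0
```

Run:
```python
from h import *
st(); plan([((.522,-.285,.215),-1.6,16)])
```

```text
13.4 [0.5603 0.2294 0.2167] [[0.028, 1.0, 0.004], [1.0, -0.028, 0.001], [0.001, 0.004, -1.0]] [-0.1 -0.5 -1.5] 0.40876079796647813 39.99664485454559 [11.5  8.2 96.3 -0.  75.3 13.2]
0 [-32.2, -1.5, 0.1] -0.0
0 [-32.2, -1.5, 0.0] -0.0
0 [-32.2, -1.5, 0.1] -0.0
0 [-32.2, -1.4, 0.1] -0.0
0 [-32.2, -1.5, 0.1] -0.0
0 [-32.2, -1.5, 0.0] -0.0
0 [-32.2, -1.5, 0.1] -0.0
0 [-32.2, -1.5, 0.1] -0.0
1 [-32.2, -1.5, 0.1] -0.0
1 [-32.2, -1.4, 0.0] -0.0
1 [-32.2, -1.5, 0.1] -0.0
1 [-32.2, -1.5, 0.1] -0.0
1 [-32.2, -1.5, 0.1] -0.0
1 [-32.2, -1.5, 0.0] -0.0
1 [-32.2, -1.5, 0.1] -0.0
1 [-32.2, -1.4, 0.1] -0.0
end [ 0.522 -0.285  0.215] [ 1.    -0.028  0.004]
```

{"fn": "apply_moves", "kwargs": {
  "rows": [
    {"slide": [-15, -1, 0], "rotation": [0, 0, 0]},
    {"slide": [-28, -1.5, 0], "rotation": [0, 0, 0]},
    {"slide": [-38, -1.5, 0], "rotation": [0, 0, 0]},
    {"slide": [-40, -2, 0], "rotation": [0, 0, 0]},
    {"slide": [-40, -2, 0], "rotation": [0, 0, 0]},
    {"slide": [-40, -2, 0], "rotation": [0, 0, 0]},
    {"slide": [-40, -2, 0], "rotation": [0, 0, 0]},
    {"slide": [-40, -2, 0], "rotation": [0, 0, 0]}
  ]
}}

```text
time: 14.2
tool_pos: [0.5358, -0.0533, 0.2123]
eef_rot: [[0.029, 1.0, -0.003], [1.0, -0.029, 0.001], [0.0, -0.003, -1.0]]
ft_force: [0.3, 0.2, -0.1]
opening: 0.416
gripper_force: 40.0
```

{"fn": "apply_moves", "kwargs": {
  "rows": [
    {"slide": [-40, -2, 0], "rotation": [0, 0, 0]},
    {"slide": [-40, -2, 0], "rotation": [0, 0, 0]},
    {"slide": [-40, -1.5, 0], "rotation": [0, 0, 0]},
    {"slide": [-40, -1.5, 0], "rotation": [0, 0, 0]},
    {"slide": [-35, -1.5, 0], "rotation": [0, 0, 0]},
    {"slide": [-24, -1, 0], "rotation": [0, 0, 0]},
    {"slide": [-15, 0, 0], "rotation": [0, 0, 0]},
    {"slide": [0, 0, 0], "rotation": [0, 0, 0]}
  ]
}}

```text
time: 15.0
tool_pos: [0.5203, -0.2862, 0.2127]
eef_rot: [[0.031, 1.0, -0.002], [1.0, -0.031, 0.001], [0.001, -0.002, -1.0]]
ft_force: [0.7, 1.0, -0.7]
opening: 0.413
gripper_force: 40.0
```

Run:
```python
from h import *
st()
T=[('spot_point',t) for t in ['lid_center','lid','mill_rim','tin']]
a=look('side',T);b=look('top',T)
A=lambda p,r:cv2.resize(p['img'][r[1]:r[1]+90,r[0]:r[0]+80],None,fx=5,fy=5,interpolation=cv2.INTER_CUBIC)
cv2.imwrite('pics/c3.png',np.hstack([A(a,(320,80)),A(b,(370,160))]))
```

```text
15.0 [ 0.5203 -0.2862  0.2127] [[0.031, 1.0, -0.002], [1.0, -0.031, 0.001], [0.001, -0.002, -1.0]] [ 0.7  1.  -0.7] 0.41321108295063697 39.99658226966858 [-39.7   7.   98.   -0.   75.1 -38. ]
side spot_p lid_center [ 0.5169 -0.2852  0.1904] 0.66 [362. 129.]
side spot_p lid_center [0.4364 0.1561 0.0612] 0.57 [296. 253.]
side spot_p lid [ 0.5222 -0.2911  0.1645] 0.68 [360. 135.]
side spot_p mill_rim [ 0.5245 -0.283   0.1318] 0.95 [357. 144.]
side spot_p tin [0.5558 0.0772 0.016 ] 0.79 [279. 229.]
side spot_p tin [ 0.5255 -0.2855  0.1298] 0.37 [357. 144.]
top spot_p lid_center [ 0.521  -0.2806  0.1929] 0.62 [414. 212.]
top spot_p lid [ 0.5232 -0.2835  0.1657] 0.5 [413. 212.]
top spot_p mill_rim [ 0.5238 -0.2874  0.13  ] 0.66 [411. 214.]
top spot_p mill_rim [0.5562 0.0832 0.0235] 0.29 [271. 207.]
top spot_p tin [0.5573 0.0835 0.0209] 0.84 [270. 207.]
```

View pics/c3.png

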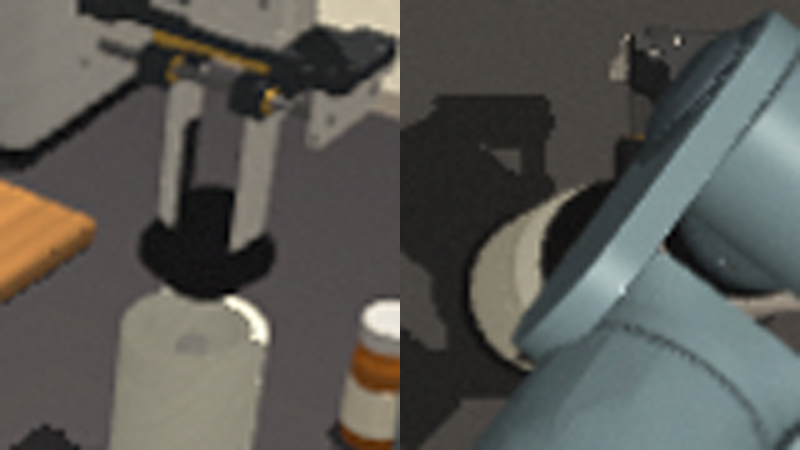

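Run:
```python
from h import *
s=st(); a=snapshot('side')
W=np.linalg.inv(np.array(a['extrinsics']))
t=np.linspace(0,2*np.pi,400)
def ext(c,r):
    X=np.c_[c[0]+r*np.cos(t),c[1]+r*np.sin(t),np.full(400,c[2])]
    u=cv2.projectPoints(X,cv2.Rodrigues(W[:3,:3])[0],W[:3,3],np.array(a['intrinsics']),np.array(a['distortion']))[0][:,0]
    return np.r_[u.min(0),u.max(0)].round(1)
p=np.array(s['tool_pos'])
for dz in (-.0293,-.0213): print('flange pred',ext(p+[0,0,dz],.042))
print('foot pred',ext(p+[0,0,-.0493],.022)); print('boss pred',ext(p+[0,0,-.046],.026))
print('rim pred',ext([.522,-.285,.13],.046))
im=a['img']
for v in (129,130,131,132,133,148,150,155): print(v,im[v,340:380].max(1).tolist())
```

```text
15.5 [ 0.5216 -0.2844  0.2141] [[0.027, 1.0, 0.0], [1.0, -0.027, -0.0], [-0.0, 0.0, -1.0]] [ 0.1 -1.  -2. ] 0.40971827037620695 39.99669134616852 [-39.5   6.9  98.    0.   75.1 -38. ]
flange pred [346.2 122.9 373.7 137.2]
flange pred [346.4 120.7 374.1 134.9]
foot pred [352.1 131.7 366.4 139.3]
boss pred [350.9 130.2 367.8 139.1]
rim pred [343.4 137.  372.8 153. ]
129 [83, 84, 83, 83, 83, 85, 74, 39, 17, 20, 18, 20, 18, 21, 22, 23, 23, 21, 23, 26, 22, 22, 24, 25, 18, 85, 110, 84, 36, 15, 18, 21, 22, 16, 50, 75, 82, 82, 81, 80]
130 [84, 83, 82, 84, 83, 85, 80, 40, 21, 22, 24, 21, 22, 22, 21, 21, 20, 21, 23, 22, 20, 23, 22, 21, 20, 54, 37, 14, 19, 18, 22, 20, 18, 16, 58, 79, 83, 82, 83, 81]
131 [84, 83, 84, 83, 83, 83, 85, 53, 25, 19, 19, 22, 19, 22, 24, 21, 17, 19, 20, 22, 23, 22, 23, 17, 20, 18, 20, 19, 22, 22, 25, 19, 22, 19, 59, 80, 84, 83, 82, 80]
132 [84, 84, 82, 82, 84, 83, 86, 74, 36, 18, 19, 22, 20, 20, 22, 20, 22, 23, 20, 20, 19, 27, 22, 22, 20, 18, 23, 23, 21, 21, 18, 21, 17, 22, 71, 83, 82, 82, 82, 80]
133 [84, 82, 82, 82, 84, 84, 83, 87, 59, 29, 18, 19, 23, 22, 18, 22, 23, 24, 21, 20, 21, 20, 19, 22, 22, 21, 25, 22, 21, 21, 19, 18, 18, 42, 74, 82, 83, 82, 81, 81]
148 [85, 86, 86, 94, 125, 136, 141, 141, 141, 143, 143, 139, 139, 141, 141, 130, 125, 125, 125, 127, 127, 131, 138, 139, 137, 137, 136, 136, 143, 143, 136, 224, 245, 163, 77, 83, 83, 84, 83, 83]
150 [86, 87, 86, 96, 126, 133, 135, 140, 143, 143, 141, 143, 143, 142, 142, 133, 131, 132, 131, 133, 130, 136, 143, 143, 142, 145, 146, 146, 145, 145, 145, 144, 141, 105, 82, 85, 85, 86, 85, 84]
155 [85, 85, 83, 117, 134, 137, 136, 137, 140, 141, 140, 143, 141, 144, 145, 146, 145, 145, 146, 147, 147, 150, 149, 148, 147, 148, 147, 146, 145, 144, 140, 152, 110, 83, 84, 85, 84, 85, 85, 86]
```

{"fn": "apply_moves", "kwargs": {
  "rows": [
    {"slide": [0, 0, 5], "rotation": [0, 0, 0]},
    {"slide": [0, 0, 7], "rotation": [0, 0, 0]},
    {"slide": [0, 0, 6], "rotation": [0, 0, 0]},
    {"slide": [0, 0, 5], "rotation": [0, 0, 0]},
    {"slide": [0, 0, 5], "rotation": [0, 0, 0]},
    {"slide": [0, 0, 5], "rotation": [0, 0, 0]},
    {"slide": [0, 0, 4], "rotation": [0, 0, 0]},
    {"slide": [0, 0, 2], "rotation": [0, 0, 0]}
  ]
}}

```text
time: 16.35
tool_pos: [0.5212, -0.2848, 0.1744]
eef_rot: [[0.028, 1.0, -0.0], [1.0, -0.028, 0.0], [0.0, -0.001, -1.0]]
ft_force: [0.1, -0.7, -1.0]
opening: 0.408
gripper_force: 40.0
```

{"fn": "apply_moves", "kwargs": {
  "rows": [
    {"slide": [0, 0, 1], "rotation": [0, 0, 0]},
    {"slide": [0, 0, 1], "rotation": [0, 0, 0]},
    {"slide": [0, 0, 1], "rotation": [0, 0, 0]},
    {"slide": [0, 0, 1], "rotation": [0, 0, 0]},
    {"slide": [0, 0, 0], "rotation": [0, 0, 0]},
    {"slide": [0, 0, 0], "rotation": [0, 0, 0]},
    {"slide": [0, 0, 0], "rotation": [0, 0, 0]},
    {"slide": [0, 0, 0], "rotation": [0, 0, 0]}
  ]
}}

```text
time: 17.15
tool_pos: [0.5214, -0.2849, 0.171]
eef_rot: [[0.028, 1.0, 0.0], [1.0, -0.028, -0.0], [-0.0, 0.0, -1.0]]
ft_force: [0.5, -0.1, -1.1]
opening: 0.409
gripper_force: 40.0
```

Run:
```python
from h import *
st()
for i in range(3): p=look('side',[]); st()
cv2.imwrite('pics/c4.png',cv2.resize(p['img'][80:180,310:430],None,fx=5,fy=5,interpolation=cv2.INTER_CUBIC))
```

```text
17.15 [ 0.5214 -0.2849  0.171 ] [[0.028, 1.0, 0.0], [1.0, -0.028, -0.0], [-0.0, 0.0, -1.0]] [ 0.5 -0.1 -1.1] 0.4094372726458487 39.996694922447205 [-39.6   9.4  99.9   0.   70.7 -38. ]
17.2 [ 0.5214 -0.285   0.171 ] [[0.028, 1.0, 0.0], [1.0, -0.028, -0.0], [-0.0, 0.0, -1.0]] [ 0.2 -0.3 -0.2] 0.40982338882614594 39.99669849872589 [-39.6   9.4  99.9  -0.   70.7 -38. ]
17.25 [ 0.5214 -0.285   0.171 ] [[0.028, 1.0, 0.0], [1.0, -0.028, -0.0], [-0.0, 0.0, -1.0]] [ 0.3 -1.  -2.8] 0.41314177918556305 39.99669313430786 [-39.6   9.4  99.9   0.   70.7 -38. ]
17.3 [ 0.5214 -0.2849  0.171 ] [[0.028, 1.0, 0.0], [1.0, -0.028, -0.0], [-0.0, 0.0, -1.0]] [ 0.4 -0.1 -1.1] 0.4096487258786971 39.99661982059479 [-39.6   9.4  99.9   0.   70.7 -38. ]
```

View pics/c4.png

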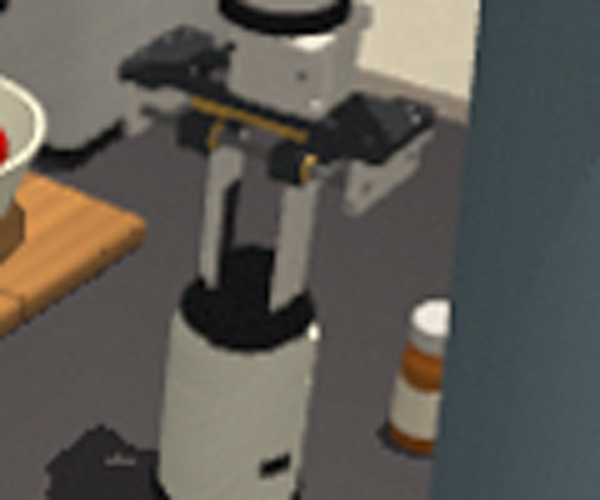

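{"fn": "apply_moves", "kwargs": {
  "rows": [
    {"slide": [0, 0, 1], "rotation": [0, 0, 0]},
    {"slide": [0, 0, 1], "rotation": [0, 0, 0]},
    {"slide": [0, 0, 1], "rotation": [0, 0, 0]},
    {"slide": [0, 0, 1], "rotation": [0, 0, 0]},
    {"slide": [0, 0, 1], "rotation": [0, 0, 0]},
    {"slide": [0, 0, 1], "rotation": [0, 0, 0]},
    {"slide": [0, 0, 0], "rotation": [0, 0, 0]},
    {"slide": [0, 0, 0], "rotation": [0, 0, 0]}
  ]
}}

```text
time: 18.1
tool_pos: [0.5215, -0.285, 0.1656]
eef_rot: [[0.028, 1.0, 0.0], [1.0, -0.028, -0.0], [-0.0, 0.0, -1.0]]
ft_force: [-2.3, 1.0, 5.9]
opening: 0.413
gripper_force: 40.0
```

{"fn": "apply_moves", "kwargs": {
  "rows": [
    {"slide": [0, 0, 1], "rotation": [0, 0, 0]},
    {"slide": [0, 0, 1], "rotation": [0, 0, 0]},
    {"slide": [0, 0, 1], "rotation": [0, 0, 0]},
    {"slide": [0, 0, 0], "rotation": [0, 0, 0]},
    {"slide": [0, 0, 0], "rotation": [0, 0, 0]},
    {"slide": [0, 0, 0], "rotation": [0, 0, 0]},
    {"slide": [0, 0, 0], "rotation": [0, 0, 0]},
    {"slide": [0, 0, 0], "rotation": [0, 0, 0]}
  ]
}}

```text
time: 18.9
tool_pos: [0.5215, -0.2851, 0.1631]
eef_rot: [[0.028, 1.0, 0.0], [1.0, -0.028, -0.0], [-0.0, 0.0, -1.0]]
ft_force: [-3.5, 1.8, 7.9]
opening: 0.411
gripper_force: 40.0
```

{"fn": "apply_moves", "kwargs": {
  "rows": [
    {"slide": [0, 0, 1], "rotation": [0, 0, 0]},
    {"slide": [0, 0, 1], "rotation": [0, 0, 0]},
    {"slide": [0, 0, 1], "rotation": [0, 0, 0]},
    {"slide": [0, 0, 0], "rotation": [0, 0, 0]},
    {"slide": [0, 0, 0], "rotation": [0, 0, 0]},
    {"slide": [0, 0, 0], "rotation": [0, 0, 0]},
    {"slide": [0, 0, 0], "rotation": [0, 0, 0]},
    {"slide": [0, 0, 0], "rotation": [0, 0, 0]}
  ]
}}

```text
time: 19.7
tool_pos: [0.5216, -0.2852, 0.1605]
eef_rot: [[0.028, 1.0, 0.0], [1.0, -0.028, -0.001], [-0.001, 0.0, -1.0]]
ft_force: [-3.4, 2.2, 9.8]
opening: 0.408
gripper_force: 40.0
```

{"fn": "apply_moves", "kwargs": {
  "rows": [
    {"slide": [0, 0, 0.5], "rotation": [0, 0, 0]},
    {"slide": [0, 0, 0.5], "rotation": [0, 0, 0]},
    {"slide": [0, 0, 0], "rotation": [0, 0, 0]},
    {"slide": [0, 0, 0], "rotation": [0, 0, 0]},
    {"slide": [0, 0, 0], "rotation": [0, 0, 0]},
    {"slide": [0, 0, 0], "rotation": [0, 0, 0]},
    {"slide": [0, 0, 0], "rotation": [0, 0, 0]},
    {"slide": [0, 0, 0], "rotation": [0, 0, 0]}
  ]
}}

```text
time: 20.5
tool_pos: [0.5216, -0.2852, 0.1596]
eef_rot: [[0.028, 1.0, 0.0], [1.0, -0.028, -0.001], [-0.001, 0.0, -1.0]]
ft_force: [-4.7, 2.1, 10.9]
opening: 0.412
gripper_force: 40.0
```

Nearly there; half-millimetre steps until the force climbs steeply.

{"fn": "apply_moves", "kwargs": {
  "rows": [
    {"slide": [0, 0, 0.5], "rotation": [0, 0, 0]},
    {"slide": [0, 0, 0.5], "rotation": [0, 0, 0]},
    {"slide": [0, 0, 0], "rotation": [0, 0, 0]},
    {"slide": [0, 0, 0], "rotation": [0, 0, 0]},
    {"slide": [0, 0, 0], "rotation": [0, 0, 0]},
    {"slide": [0, 0, 0], "rotation": [0, 0, 0]},
    {"slide": [0, 0, 0], "rotation": [0, 0, 0]},
    {"slide": [0, 0, 0], "rotation": [0, 0, 0]}
  ]
}}

```text
time: 21.3
tool_pos: [0.5216, -0.2852, 0.1593]
eef_rot: [[0.028, 1.0, -0.0], [1.0, -0.028, -0.001], [-0.001, -0.0, -1.0]]
ft_force: [-6.2, 4.3, 14.7]
opening: 0.408
gripper_force: 40.0
```

{"fn": "apply_moves", "kwargs": {
  "rows": [
    {"slide": [0, 0, 0.5], "rotation": [0, 0, 0]},
    {"slide": [0, 0, 0.5], "rotation": [0, 0, 0]},
    {"slide": [0, 0, 0], "rotation": [0, 0, 0]},
    {"slide": [0, 0, 0], "rotation": [0, 0, 0]},
    {"slide": [0, 0, 0], "rotation": [0, 0, 0]},
    {"slide": [0, 0, 0], "rotation": [0, 0, 0]},
    {"slide": [0, 0, 0], "rotation": [0, 0, 0]},
    {"slide": [0, 0, 0], "rotation": [0, 0, 0]}
  ]
}}

```text
time: 22.1
tool_pos: [0.5216, -0.2852, 0.1593]
eef_rot: [[0.028, 1.0, -0.0], [1.0, -0.028, -0.001], [-0.001, -0.0, -1.0]]
ft_force: [-7.0, 5.1, 19.2]
opening: 0.408
gripper_force: 40.0
```

Run:
```python
from h import *
s=st(); print(s['torque'])
p=look('side',[('spot_point','lid_center'),('spot_point','lid'),('spot_point','tin')]); st()
cv2.imwrite('pics/c5.png',np.hstack([cv2.resize(p['img'][100:175,325:400],(600,600),interpolation=cv2.INTER_CUBIC)[:, :400],cv2.resize(p['img'][180:300,200:280],(400,600))]))
```

```text
22.1 [ 0.5216 -0.2852  0.1593] [[0.028, 1.0, -0.0], [1.0, -0.028, -0.001], [-0.001, -0.0, -1.0]] [-7.   5.1 19.2] 0.4082899130176832 40.01727998256683 [-39.6  10.2 100.3  -0.   69.5 -38. ]
[ 0.99150844  1.52692983 -0.03590532]
side spot_p lid_center [ 0.5211 -0.2843  0.1379] 0.84 [358. 143.]
side spot_p lid [ 0.5222 -0.2891  0.1132] 0.59 [358. 149.]
side spot_p lid [0.4387 0.1609 0.0621] 0.57 [294. 253.]
side spot_p tin [0.5599 0.0763 0.0217] 0.96 [278. 227.]
22.3 [ 0.5216 -0.2851  0.1593] [[0.028, 1.0, -0.0], [1.0, -0.028, -0.001], [-0.001, -0.0, -1.0]] [-8.5  5.9 18.1] 0.4096405030810719 40.01727640628815 [-39.6  10.2 100.3  -0.   69.5 -38. ]
```

View pics/c5.png

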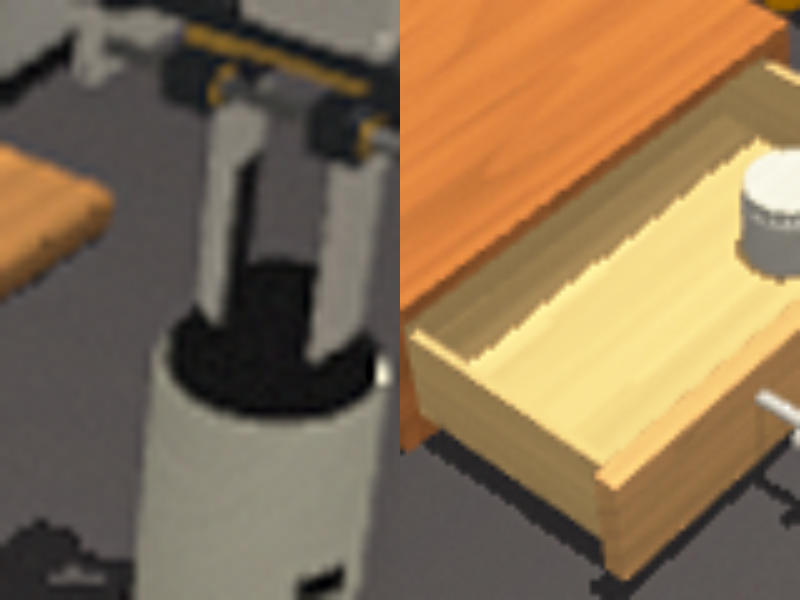

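{"fn": "apply_moves", "kwargs": {
  "rows": [
    {"slide": [0.2, -0.3, 0], "rotation": [0, 0, 0]},
    {"slide": [0.2, -0.3, 0], "rotation": [0, 0, 0]},
    {"slide": [0, 0, 0.5], "rotation": [0, 0, 0]},
    {"slide": [0, 0, 0], "rotation": [0, 0, 0]},
    {"slide": [0, 0, 0], "rotation": [0, 0, 0]},
    {"slide": [0, 0, 0], "rotation": [0, 0, 0]},
    {"slide": [0, 0, 0], "rotation": [0, 0, 0]},
    {"slide": [0, 0, 0], "rotation": [0, 0, 0]}
  ]
}}

```text
time: 23.1
tool_pos: [0.5215, -0.2851, 0.1592]
eef_rot: [[0.028, 1.0, 0.001], [1.0, -0.028, -0.002], [-0.002, 0.001, -1.0]]
ft_force: [-6.8, 5.4, 18.9]
opening: 0.412
gripper_force: 40.0
```

Run:
```python
from h import *
st(); print(robot.close_job())
```

```text
23.1 [ 0.5215 -0.2851  0.1592] [[0.028, 1.0, 0.001], [1.0, -0.028, -0.002], [-0.002, 0.001, -1.0]] [-6.8  5.4 18.9] 0.41163230914176674 40.017390847206116 [-39.6  10.1 100.4  -0.   69.3 -38. ]
the job is handed in; nothing more can be done
None
```

I handed the job in at 23.1 s with the drawer about 140 mm open, the lid held knob up on the mill and pressed down to the rim at about 19 N, and the tin still standing in the drawer; no verdict came back.

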